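# Sweep the halva offcuts into the scrap pan

### The arm

A 6-joint arm with a two-finger parallel gripper is mounted at the origin on a cart in front of the work surface, level with it; the furniture and walls round the work are solid. World frame = base frame: x ahead of the robot, y to its left, z up, the work surface at z = 0. Lengths are in m, angles in rad, forces in N, time in s.
With the tool pointing down it reaches from about 0.35 to 0.875 m from the base axis. Payload 4.2 kg.
Tool frame: the origin (TCP) lies on the centre line of the jaws, within the pads' length; the fingertips stand 22 mm ahead of it and the grasp point (between the pads) lies 3 mm ahead of it; z points along the fingers, y is the line along which they close (so a half turn about z gives the same grasp; the last joint's range is limited). The gripper opens to 87 mm and grips with 3 to 60 N. Pads are 19 mm wide; open, the fingers measure 117 mm over their backs; the gripper's body (75 mm by 190 mm) begins 51 mm behind the grasp point.
Start: joints at [1.471, 0.385, 0.008, 0, -1.194, -0.259], TCP at [0.219, 0.585, 0.245] pointing down, gripper open.
Joint ranges: [-3.14, 3.14], [-1.21, 2.06], [-1.07, 1.41], [-3.16, 2.05], [-2.99, -0.16], [-3.1, 3.1]. Speed limits (rad/s): [2.79, 2.79, 3.14, 3.14, 3.14, 3.14].

### API

Orientations are given as a unit quaternion [x, y, z, w].
In Python, from station import r gives the robot as it stands. The module is installed in compiled form; this text tells all that it offers. Calls block until the motion is done:
- r.move_pose(position, orientation): joint-space move of the TCP to a pose.
- r.line_to(position, max_speed=0.15, ori=None): straight line of the TCP; ori=None keeps the orientation; max_speed is the mean speed in m/s.
- r.move_j(angles): joint-space move.
- r.move_gripper(opening, strength=None): finger opening in m; strength is the grip in N (None keeps the last); returns when the fingers have stopped.
- r.hold(seconds).
- r.ik(position, orientation): joint angles nearest the present ones, or None.
- r.get_state(): the state.
- r.grab_frame(name): name is "side" or "top"; returns (picture, depth): 480x640x3 uint8, blue, green, red; 480x640 float32, m along the optical axis (not along the pixel's ray), 0 where there is no reading.
- r.calibration(name): a dict with "intrinsics" (3x3 intrinsics, pixels), "dist" ([k1, k2, p1, p2, k3] as OpenCV has them; the pictures are not rectified), "rvec" (rotation vector, rad) and "tvec" (3), from world to camera coordinates, as OpenCV has them. Camera axes: x right, y down, z forward; pixel columns grow to the right and rows downward; lengths in m; the calibration is good to about 2 mm. A picture is of the moment at which its call begins. calibration takes no time and is no camera call.
A pose or a line that the arm cannot do raises r.IKError and nothing moves.
- r.job_done(): hands the job in; it is judged then, once.
Trained networks look in the newest picture that a camera, given by its name, has taken for a name from the list of things; names that differ only in an ending like _2 or _b are one class to them, and where a whole thing is asked for, a point or a joint stands for the part that bears it (a point fixed in the world has none). Each returns a list of dicts, best first, with "conf" (0 to 1); they miss things now and then, are a little off and sometimes report something else, mostly with a low value. They report only what shows in the picture. A call takes as long as a camera call.
- r.spot_in(camera, query): "xyz" ([x, y, z] in m, in world coordinates, good to about 4 mm: the middle of the surface that is visible of it).
- r.masks_of(camera, query): "pixels" (480x640 bool, what is visible of it).
The state is a dict: "time_s": time; "joints": joint angles; "qvel": joint speeds; "tau": joint torques, N m; "position": TCP position; "ee_rot": TCP orientation; "force": force on the tool from outside, world axes, zero at the start; "ft_torque": the same for the moment, N m; "width": finger opening in m; "finger_force": force on a finger pad.
Only numpy, scipy, OpenCV 4.12 (cv2) and the standard library are available. Lean on these libraries where they do the work, as an engineer would, in place of code of your own. Each camera call takes 0.05 s, during which the arm holds its last target. There are 200 camera calls.

### The job

Sweep the two halva offcuts that lie on the tablecloth beside the steel scrap pan through its open side, until both lie well inside it with no part sticking out past the open edge. Push them along the cloth with the fingers: never lift or tip them, and leave everything else on the table where it is.

Things in the scene. Friction and masses are not known exactly. Their poses are not given: they have to be found in the camera images.
- scrap_pan: fixed pan of plain folded steel on the cloth, left of the offcuts; inside 200 mm wide (x) and 170 mm deep (y), open on its -y side only, which faces the offcuts; other three walls 4 mm thick, 38 mm high. Floor: thin sheet flush with the cloth, no lip at the open side. Origin: middle of the open edge at floor level; +y points into the pan, x runs along the open edge
- offcut_1: cut block of pale halva, 55 (x) x 62 (y) x 44 mm (z), rounded corners, about 0.18 kg; origin at the centre of its underside; loose on the cloth: slides without tipping when pushed below mid-height, turns if pushed off-centre. One offcut starts nearer the robot, the other farther off; which is which varies
- offcut_2: cut block of pale halva, 55 (x) x 62 (y) x 44 mm (z), rounded corners, about 0.18 kg; origin at the centre of its underside; loose on the cloth: slides without tipping when pushed below mid-height, turns if pushed off-centre. One offcut starts nearer the robot, the other farther off; which is which varies
- tape_roll: roll of brown tape, 93 mm across, 48 mm high, lying flat on the near right, close to where the offcuts are swept from; origin at the centre of its underside; a bystander, loose
- pen: blue and white pen, 135 mm long (its y axis), 17 mm thick, lying on the cloth just right of the offcuts; origin at the middle of its underside; a bystander, loose
- notebook: dark blue notebook, 150 x 104 x 14 mm, lying flat at the right; origin at the centre of its underside; a bystander, loose
- nougat_bar: wrapped nougat bar, 243 mm long (its y axis), 48 x 31 mm, lying at the near left edge; origin at the centre of its underside; a bystander, loose
- brown_carton: upright white and brown carton, 46 x 52 x 150 mm, at the back left behind the pan; origin at the centre of its underside; a bystander, loose
- blue_carton: upright white and blue carton, 46 x 52 x 150 mm, at the back left behind the pan; origin at the centre of its underside; a bystander, loose

How it is judged:
By the outcome, as a careful person would: the job done as asked, in the order asked, and still so for the second after the job is handed in, with the robot touching nothing.
It also fails if it takes over 54 s, if anything falls off the work surface, if the arm or the gripper's body presses on something with over 40 N, if the wrist force passes 120 N, or if a joint passes its speed limit or range.

## Working session

There is one attempt and no reset: what is moved stays moved. The work goes in short steps, each a Python script; the robot and the scene stay as the last script left them, time stands still between calls to the robot, and variables do not carry over. Pictures are saved under pics/ and viewed, at most 10 in all, crops included, and the job is handed in when it is done.

```bash
mkdir -p pics; cat > h.py <<'E'
from station import r
import numpy as np, cv2
def cam(n):
    c=r.calibration(n); return np.array(c["intrinsics"],float),np.array(c["dist"],float),np.array(c["rvec"],float),np.array(c["tvec"],float)
def cloud(n,depth,mask):
    K,D,rv,tv=cam(n); R=cv2.Rodrigues(rv)[0]
    v,u=np.nonzero(mask&(depth>0)); z=depth[v,u]
    p=cv2.undistortPoints(np.c_[u,v].astype(float)[:,None],K,D)[:,0]
    return (np.c_[p*z[:,None],z]-tv.ravel())@R
E
python3 - <<'E'
from h import *
for n in("top","side"):
    im,d=r.grab_frame(n); cv2.imwrite(f"pics/{n}0.png",im)
    for q in ("offcut_1","scrap_pan","tape_roll","pen","notebook"):
        for m in r.masks_of(n,q):
            if m["conf"]<.3: continue
            c=cloud(n,d,m["pixels"]); 
            if len(c)<20: continue
            zt=np.percentile(c[:,2],90); t=c[c[:,2]>zt-.01]
            vv,uu=np.nonzero(m["pixels"])
            print(n,q,round(m["conf"],2),"px",uu.mean().round(),vv.mean().round(),"zt",zt.round(3),"min",np.percentile(c,1,0).round(3),"max",np.percentile(c,99,0).round(3),"topRect",np.round(cv2.minAreaRect((t[:,:2]*1000).astype(np.float32)),1) if 0 else cv2.minAreaRect((t[:,:2]*1000).astype(np.float32)))
print(r.get_state()["time_s"],r.get_state()["ee_rot"])
E
```

```text
top offcut_1 0.88 px 367.0 201.0 zt 0.047 min [ 0.591 -0.116  0.004] max [ 0.645 -0.057  0.049] topRect ((619.318603515625, -88.26585388183594), (51.77754592895508, 57.47886657714844), 4.243453025817871)
top offcut_1 0.65 px 336.0 251.0 zt 0.047 min [ 0.454 -0.033  0.003] max [0.511 0.029 0.049] topRect ((484.82147216796875, -2.5687942504882812), (49.75232696533203, 57.395782470703125), 17.711912155151367)
top offcut_1 0.37 px 252.0 230.0 zt 0.025 min [ 0.433  0.128 -0.005] max [0.653 0.312 0.04 ] topRect ((543.228515625, 217.87350463867188), (211.7451171875, 174.035888671875), 8.954355239868164)
top scrap_pan 0.59 px 252.0 230.0 zt 0.023 min [ 0.435  0.128 -0.005] max [0.652 0.311 0.04 ] topRect ((542.733154296875, 218.76959228515625), (211.7577667236328, 172.80337524414062), 8.676482200622559)
top tape_roll 0.67 px 422.0 264.0 zt 0.049 min [ 0.402 -0.27  -0.002] max [ 0.49  -0.179  0.052] topRect ((446.416015625, -224.62802124023438), (88.38636779785156, 91.97403717041016), 0.07310915738344193)
top pen 0.76 px 411.0 239.0 zt 0.017 min [ 0.508 -0.265 -0.001] max [ 0.527 -0.139  0.02
[... 1110 characters left out ...]
9.007791519165039)
side tape_roll 0.69 px 299.0 334.0 zt 0.047 min [ 0.402 -0.272 -0.002] max [ 0.492 -0.174  0.049] topRect ((446.23492431640625, -227.7590789794922), (91.6738052368164, 90.14344787597656), 53.6585578918457)
side pen 0.83 px 334.0 329.0 zt 0.016 min [ 0.508 -0.272 -0.002] max [ 0.527 -0.136  0.017] topRect ((515.9774780273438, -204.6083984375), (136.0330047607422, 15.419346809387207), 88.49787139892578)
side notebook 0.77 px 308.0 414.0 zt 0.013 min [ 0.38  -0.435  0.003] max [ 0.527 -0.332  0.014] topRect ((453.468994140625, -380.0923156738281), (104.62718963623047, 149.88404846191406), 85.58711242675781)
0.6 [ 9.83956704e-01 -1.78407409e-01 -9.03742883e-06 -3.48560087e-05]
```

View pics/top0.png

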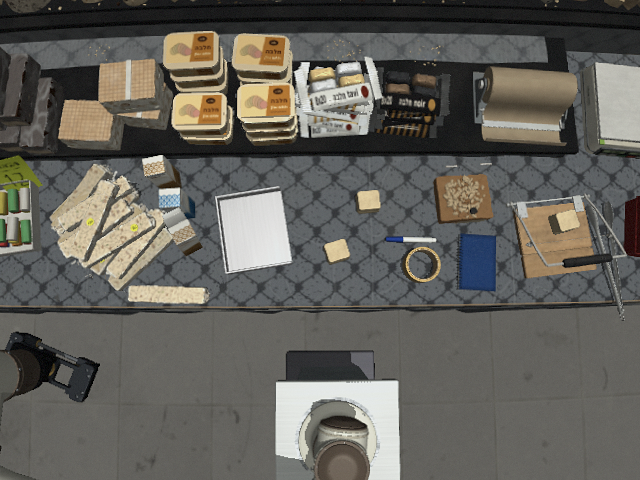

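View pics/side0.png

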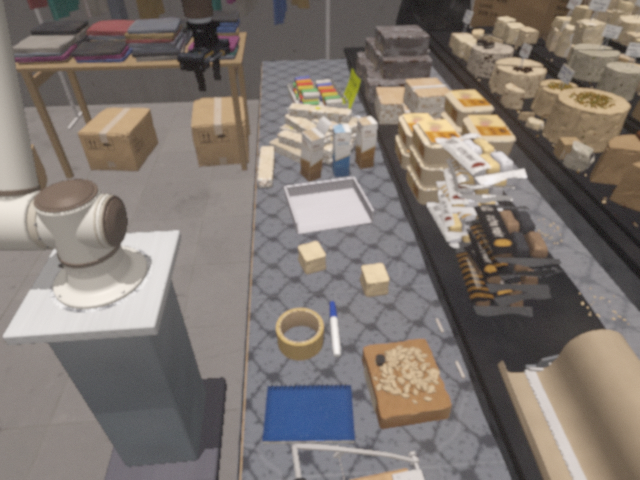

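The top view shows the pan at about (253,230), opening to the right. The far offcut is at (368,201) and the near one at (337,250). The pen is at (411,239), the tape at (422,264), and the cartons are left of the pan around (170,200). The side view agrees. Next I'll check tall obstacles and IK, then do the far offcut first, since its face already points into the pan.

```bash
cat >> h.py <<'E'
O=np.array([.556,.130]); TH=np.radians(9)
ex=np.array([np.cos(TH),np.sin(TH)]); ey=np.array([-ex[1],ex[0]])
W=lambda px,py,z:[*(O+px*ex+py*ey),z]
P=lambda xy:np.array([(np.asarray(xy)[:2]-O)@ex,(np.asarray(xy)[:2]-O)@ey])
def q(deg,flip=0):  # closing line at deg in pan frame
    a=(TH+np.radians(deg)+np.pi/2+np.pi*flip)/2
    return [np.cos(a),np.sin(a),0,0]
def look(n="top"):
    im,d=r.grab_frame(n); out=[]
    for m in r.masks_of(n,"offcut_1"):
        c=cloud(n,d,m["pixels"])
        if m["conf"]<.3 or len(c)<20: continue
        t=c[(c[:,2]>.036)&(c[:,2]<.055)]
        if len(t)<20: continue
        b=cv2.minAreaRect((t[:,:2]*1000).astype(np.float32))
        if max(b[1])>85: continue
        print(n,round(m["conf"],2),"pan mm",(P(np.array(b[0])/1000)*1000).round(1),np.round(b[1]),"yaw rel",round(b[2]-9,1))
    return im
E
python3 - <<'E'
from h import *
im,d=r.grab_frame("top")
c=cloud("top",d,np.ones(d.shape,bool))
for x0 in np.arange(.4,.9,.05):
    print(round(x0,2),[round(float(np.percentile(s[:,2],99)),2) if len(s:=c[(abs(c[:,0]-x0-.025)<.025)&(abs(c[:,1]-y-.025)<.025)]) else None for y in np.arange(-.3,.5,.05)])
look();look("side")
for f in (0,1):
  for p,a in ((W(.028,-.29,.25),-3.5),(W(.028,-.29,.028),-3.5),(W(.048,.045,.028),-3.5),(W(-.15,-.12,.028),90),(W(-.15,-.12,.12),-90),(W(-.045,-.19,.028),0),(W(-.045,.045,.028),0)):
    k=r.ik(p,q(a,f)); print(f,a,None if k is None else np.round(k,2))
E
```

```text
0.4 [0.05, 0.05, 0.05, 0.01, 0.01, 0.01, 0.01, 0.01, 0.02, 0.04, 0.04, 0.04, 0.01, 0.0, 0.0, 0.01]
0.45 [0.05, 0.05, 0.05, 0.01, 0.01, 0.05, 0.05, 0.01, 0.04, 0.01, 0.01, 0.04, 0.0, 0.16, 0.01, 0.06]
0.5 [0.02, 0.02, 0.02, 0.02, 0.01, 0.05, 0.05, 0.01, 0.01, 0.01, 0.01, 0.04, 0.15, 0.18, 0.18, 0.1]
0.55 [0.05, 0.01, 0.01, 0.05, 0.05, 0.01, 0.01, 0.01, 0.01, 0.01, 0.01, 0.01, 0.04, 0.19, 0.18, 0.1]
0.6 [0.05, 0.01, 0.01, 0.05, 0.05, 0.01, 0.01, 0.0, 0.01, 0.04, 0.04, 0.04, 0.04, 0.15, 0.15, 0.03]
0.65 [0.11, 0.01, 0.01, 0.01, 0.01, 0.0, 0.01, 0.0, 0.02, 0.04, 0.01, 0.01, 0.01, 0.01, 0.15, 0.15]
0.7 [0.08, 0.08, 0.08, 0.08, 0.08, 0.08, 0.08, 0.08, 0.08, 0.13, 0.19, 0.08, 0.08, 0.08, 0.15, 0.15]
0.75 [0.22, 0.23, 0.23, 0.23, 0.29, 0.29, 0.29, 0.29, 0.25, 0.25, 0.25, 0.2, 0.2, 0.2, 0.09, 0.08]
0.8 [0.22, 0.23, 0.23, 0.23, 0.29, 0.29, 0.29, 0.28, 0.26, 0.25, 0.26, 0.2, 0.2, 0.2, 0.23, 0.23]
0.85 [0.22, 0.23, 0.23, 0.23, 0.28, 0.29, 0.29, 0.28, 0.25, 0.25, 0.25, 0.25, 0.25, 0.25, 0.24, 0.23]
top 0.75 pan mm [ -90.6 -119.5] [51. 58.] yaw rel 7.8
top 0.75 pan mm [  28.4 -224.9] [51. 57.] yaw rel -5.2
side 0.67 pan mm [ -92.2 -123.6] [52. 59.] yaw rel 12.1
side 0.64 pan mm [  25.6 -229.2] [49. 59.] yaw rel -5.4
0 -3.5 [ 0.01  0.42  0.08  0.   -1.23 -3.06]
0 -3.5 [ 0.01  0.63 -0.17  0.   -0.77 -3.06]
0 -3.5 [ 0.56  0.6  -0.23  0.   -0.73  2.68]
0 90 [ 0.36  0.37 -0.73 -0.   -0.47 -1.77]
0 -90 [ 0.36  0.2  -0.63  0.   -0.74  1.37]
0 0 None
0 0 [ 0.63  0.49 -0.47  0.   -0.61  2.67]
1 -3.5 [ 0.01  0.42  0.08  0.   -1.23  0.08]
1 -3.5 [ 0.01  0.63 -0.17  0.   -0.77  0.08]
1 -3.5 [ 0.56  0.6  -0.23  0.   -0.73 -0.46]
1 90 [ 0.36  0.37 -0.73  0.   -0.47  1.37]
1 -90 [ 0.36  0.2  -0.63  0.   -0.74 -1.77]
1 0 [ 0.18  0.51 -0.44  0.   -0.63 -0.02]
1 0 [ 0.63  0.49 -0.47  0.   -0.61 -0.47]
```

```bash
python3 - <<'E'
from h import *
for n in("top","side"):
    im,d=r.grab_frame(n)
    c=cloud(n,d,np.ones(d.shape,bool))
    for y in np.arange(-.3,.3,.04):
        s=c[(abs(c[:,1]-y)<.02)&(c[:,0]<.85)&(c[:,0]>.66)]
        print(n,round(y,2),[(h,round(float(np.percentile(t,2)),3)) for h in(.03,.065,.1,.15) if len(t:=s[s[:,2]>h,0])>5])
E
```

```text
top -0.3 [(0.03, 0.663), (0.065, 0.689), (0.1, 0.686)]
top -0.26 [(0.03, 0.67), (0.065, 0.739), (0.1, 0.781), (0.15, 0.783)]
top -0.22 [(0.03, 0.739), (0.065, 0.74), (0.1, 0.774), (0.15, 0.782)]
top -0.18 [(0.03, 0.739), (0.065, 0.739), (0.1, 0.778), (0.15, 0.787)]
top -0.14 [(0.03, 0.739), (0.065, 0.739), (0.1, 0.781), (0.15, 0.786)]
top -0.1 [(0.03, 0.741), (0.065, 0.741), (0.1, 0.784), (0.15, 0.789)]
top -0.06 [(0.03, 0.741), (0.065, 0.741), (0.1, 0.77), (0.15, 0.772)]
top -0.02 [(0.03, 0.741), (0.065, 0.742), (0.1, 0.775), (0.15, 0.778)]
top 0.02 [(0.03, 0.741), (0.065, 0.741), (0.1, 0.772), (0.15, 0.772)]
top 0.06 [(0.03, 0.741), (0.065, 0.741), (0.1, 0.768), (0.15, 0.767)]
top 0.1 [(0.03, 0.741), (0.065, 0.741), (0.1, 0.756), (0.15, 0.755)]
top 0.14 [(0.03, 0.741), (0.065, 0.741), (0.1, 0.753), (0.15, 0.753)]
top 0.18 [(0.03, 0.741), (0.065, 0.741), (0.1, 0.752), (0.15, 0.752)]
top 0.22 [(0.03, 0.738), (0.065, 0.738), (0.1, 0.751), (0.15, 0.752)]
top 0.26 [(0.03, 0.739), (0.065, 0.739), (0.1, 0.759), (0.15, 0.765)]
side -0.3 [(0.03, 0.663), (0.065, 0.689), (0.1, 0.686)]
side -0
[... 289 characters left out ...]
1 [(0.03, 0.739), (0.065, 0.739), (0.1, 0.784), (0.15, 0.787)]
side -0.06 [(0.03, 0.74), (0.065, 0.742), (0.1, 0.773), (0.15, 0.775)]
side -0.02 [(0.03, 0.739), (0.065, 0.739), (0.1, 0.775), (0.15, 0.777)]
side 0.02 [(0.03, 0.739), (0.065, 0.739), (0.1, 0.771), (0.15, 0.771)]
side 0.06 [(0.03, 0.739), (0.065, 0.739), (0.1, 0.766), (0.15, 0.765)]
side 0.1 [(0.03, 0.74), (0.065, 0.741), (0.1, 0.756), (0.15, 0.756)]
side 0.14 [(0.03, 0.739), (0.065, 0.739), (0.1, 0.753), (0.15, 0.753)]
side 0.18 [(0.03, 0.739), (0.065, 0.739), (0.1, 0.751), (0.15, 0.752)]
side 0.22 [(0.03, 0.738), (0.065, 0.739), (0.1, 0.751), (0.15, 0.752)]
side 0.26 [(0.03, 0.738), (0.065, 0.739), (0.1, 0.755), (0.15, 0.761)]
```

```bash
python3 - <<'E'
from h import *
qa=q(-4.5,1)
r.move_pose([.52,-.10,.30],qa)
r.move_gripper(.022)
r.line_to(W(.0225,-.285,.25),.3,qa)
r.line_to(W(.0225,-.285,.028),.2)
print(r.get_state()["position"],r.get_state()["force"],r.get_state()["time_s"])
for t in (.33,.66,1):
    r.line_to(W(.0225+.026*t,-.285+.33*t,.028),.1); s=r.get_state(); print(P(s["position"]),np.round(s["force"],1))
r.line_to(W(.047,.02,.028),.1)
r.line_to(W(.047,.02,.16),.25)
r.line_to(W(-.17,-.12,.16),.3,q(90,1))
print(r.get_state()["time_s"])
cv2.imwrite("pics/top1.png",look());look("side")
E
```

```text
[ 0.62378584 -0.1479366   0.02961287] [0.37753872 0.34128607 0.86936876] 6.675
[ 0.03064675 -0.17614747] [0.2 0.5 0.7]
[ 0.03971713 -0.06755814] [0.4 0.4 0.1]
[0.04847499 0.04471623] [ 0.3 -0.7 -0.7]
13.3083
top 0.68 pan mm [52.4 86. ] [51. 58.] yaw rel -5.1
top 0.65 pan mm [ -74.6 -112.5] [18. 48.] yaw rel 9.3
side 0.82 pan mm [49.7 81.5] [49. 55.] yaw rel -6.5
side 0.69 pan mm [ -91.8 -123.2] [51. 61.] yaw rel 6.4
```

View pics/top1.png

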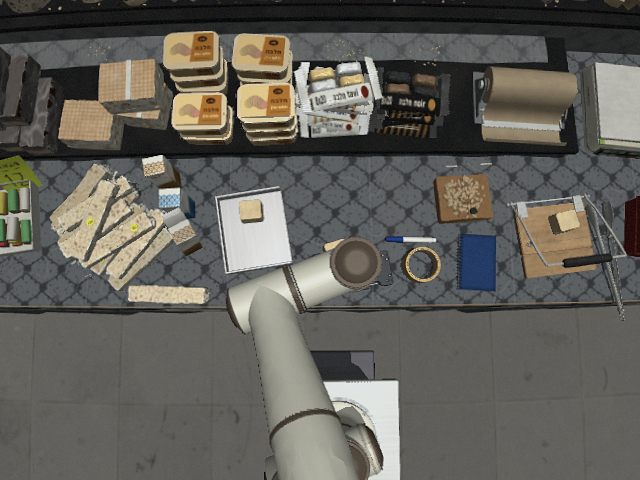

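The far offcut is well inside the pan, at about (250,210). Now the near one: first a sideways nudge in line with the opening, then the push in.

```bash
python3 - <<'E'
from h import *
r.line_to(W(-.157,-.121,.028),.2,q(90,1))
r.line_to(W(-.082,-.121,.028),.08); print(np.round(r.get_state()["force"],1))
r.line_to(W(-.11,-.121,.028),.1)
r.line_to(W(-.11,-.121,.16),.25)
r.line_to(W(-.045,-.26,.16),.3,q(0,1))
look();look("side"); print(r.get_state()["time_s"])
E
```

```text
[-0.  -0.5 -0.8]
top 0.86 pan mm [52.2 86.1] [51. 57.] yaw rel -5.3
side 0.66 pan mm [ -50.1 -128.2] [43. 59.] yaw rel -5.8
side 0.6 pan mm [29.8 80.9] [ 8. 44.] yaw rel -5.3
18.4417
```

```bash
python3 - <<'E'
from h import *
r.line_to(W(-.046,-.195,.16),.3,q(0,1))
r.line_to(W(-.046,-.195,.028),.2)
r.line_to(W(-.046,.042,.028),.1); print(np.round(r.get_state()["force"],1))
r.line_to(W(-.046,.015,.028),.1)
r.line_to(W(-.046,.015,.16),.25)
r.line_to(W(-.046,-.25,.25),.3)
r.hold(.5)
cv2.imwrite("pics/top2.png",look());cv2.imwrite("pics/side2.png",look("side")); print(r.get_state()["time_s"])
for n in ("top","side"):
  for o in ("pen","tape_roll","notebook"):
    print(o,[np.round(m["xyz"],3) for m in r.spot_in(n,o)[:1]])
E
```

```text
[ 0.3 -1.5  0.4]
top 0.87 pan mm [52.4 85.7] [51. 58.] yaw rel -5.4
top 0.78 pan mm [-44.8  82.1] [51. 58.] yaw rel -0.6
side 0.82 pan mm [-46.4  76. ] [51. 54.] yaw rel -1.2
side 0.57 pan mm [60.7 77.1] [50. 22.] yaw rel 73.1
25.0083
pen []
tape_roll [array([ 0.449, -0.229,  0.046])]
notebook [array([ 0.456, -0.379,  0.009])]
pen [array([ 0.519, -0.21 ,  0.014])]
tape_roll [array([ 0.449, -0.241,  0.037])]
notebook [array([ 0.454, -0.385,  0.014])]
```

View pics/top2.png

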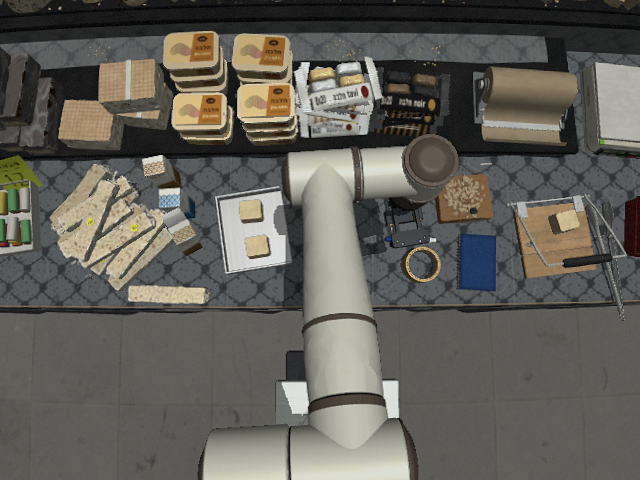

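View pics/side2.png

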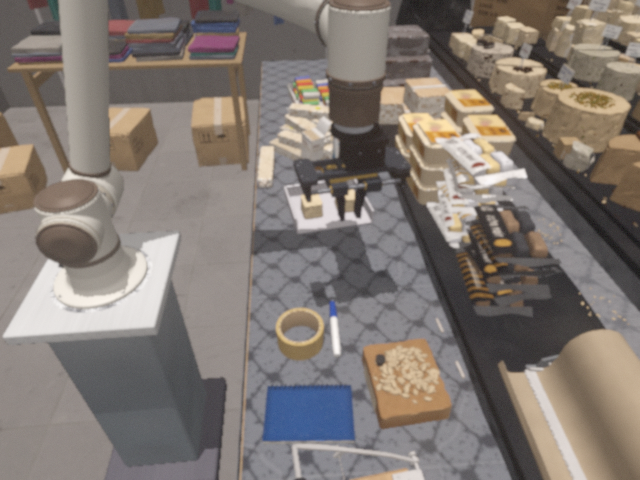

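Both offcuts lie well inside the pan, at about (250,210) and (257,246) in the top view. The tape roll, pen and notebook are where they were, and the robot is clear.

```bash
python3 -c "
from h import *
print(r.job_done())"
```

```text
the job is handed in; nothing more can be done
None
```

I handed the job in at about 25 s: both halva offcuts were pushed along the cloth and lie about 50 mm inside the pan's open edge, and nothing else on the table was seen to move.

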